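# Find the thread hand of a rotor lid, unscrew it and hold it up

### The job

A colleague wants to check the sample tubes in the rotor that stands on its bench stand, but nobody knows whether its lid has a right-handed or a left-handed screw. Grip the lid's black knob gently (never squeeze it with more than 50 N), try which way it loosens, unscrew the lid and lift it off. Finish while still holding the lid, level and still, about 10 cm straight above where it sat on the rotor, and leave everything else on the bench where it is.

Things in the scene. Friction and masses are not known exactly. Their poses are not given: they have to be found in the camera images.
- rotor: dark grey centrifuge rotor for 12 sample tubes, 100 mm across, fixed with its round light grey bench stand (116 mm across) to the worktop: it cannot move or turn. Origin on its vertical axis, on the worktop; z up. The lid sits on its rim, 70 mm above the worktop. A red dot on the rim's -x side marks where the lid's index line stands when tight. The thread is in a 38 mm bore in its hub.
- rotor_seat (a point): point on the rotor's axis at the height of the rim, 70 mm above the worktop; axes as the rotor's.
- lid: round brushed-aluminium lid, 100 mm across, 16 mm thick, about 0.22 kg, black ribbed round knob on top, steel stem reaching 30 mm below. Origin on its axis at its underside, which lies on the rim while screwed down; z up through the knob. An index line (white on the knob, red on the lid) runs from the axis along the lid's -x side and starts over the red dot, within 0.05 rad.
- lid_knob (a point): middle of the black knob, on the lid's axis 32 mm above its underside. The knob is a cylinder 35 mm across, 22 mm high (20.5 to 42.5 mm above the underside; the lid's top is 16 mm above it); grip it from above in any direction. Limit: 50 N squeeze per finger (contact forces of both fingers added never above 130 N). Held lightly, it slips round in the fingers when the lid is blocked.
- lid_pin (a point): middle of the 5 mm cross pin of the lid's stem, 24 mm below the underside: it runs in the coarse thread, whose hand differs and cannot be seen. Right-handed loosens counter-clockwise from above, left-handed clockwise. Loosening, the lid turns easily, rises 4 mm in 1.75 rad, is free to lift from 1.8 rad (stop at about 2.7) and stays where left. Tightening, it stops dead within about 0.1 rad.
- timer: white bench timer lying flat, 66x62x18 mm, origin under its middle; leave alone.
- petri_dish: closed petri dish, 60 mm across, 14 mm high, origin under its middle; leave alone.
- vial_0: small clear standing vial with black cap, 27 mm across, 52 mm high, origin under its middle; leave alone.
- vial_1: small brown standing vial with black cap, 27 mm across, 52 mm high, origin under its middle; leave alone.
- beaker_0: glass beaker, 72 mm across, 96 mm high, origin under its middle; leave alone.
- rotor_key: T-shaped rotor key lying flat, 60x90x9 mm, origin under its middle; leave alone (it does not fit the lid).
- flask: conical glass flask, 63 mm across, 102 mm high, origin under its middle; leave alone.
- marker_red: marker pen with red cap lying down, 130x12x13 mm, along its x axis, origin under its middle; leave alone.

How it is judged:
By the outcome, as a careful person would: the job done as asked, in the order asked, and still so for the second after the job is handed in, while the arm keeps its last pose, push and grip.
It also fails if it takes over 64 s, if anything falls off the work surface, if the arm or the gripper's body presses on something with over 40 N, if the wrist force passes 120 N, or if a joint passes its speed limit or range.

### The arm

A 7-joint arm with a two-finger parallel gripper is mounted at the origin on a cart in front of the work surface, level with it; the furniture and walls round the work are solid. World frame = base frame: x ahead of the robot, y to its left, z up, the work surface at z = 0. Lengths are in m, angles in rad, forces in N, time in s.
With the tool pointing down it reaches from about 0.425 to 0.875 m from the base axis. Payload 8.4 kg.
Tool frame: the origin (TCP) lies at the very end of the fingers, on their centre line; the grasp point (between the pads) lies 19 mm behind it (ctrl.grip_depth is the distance from the TCP to the grasp point, in m); z points along the fingers, y is the line along which they close (so a half turn about z gives the same grasp; the last joint's range is limited). The gripper opens to 85 mm and grips with 20 to 120 N. Pads are 22 mm wide; open, the fingers measure 114 mm over their backs; the gripper's body (76 mm by 85 mm) begins 54 mm behind the grasp point. The pads swing forward as they close: fully open they stand 13 mm farther back than shut.
Start: joints at [-1.388, 0.333, 0.04, 1.465, -0.013, 1.343, -0.059], TCP at [0.181, 0.624, 0.231] pointing down, gripper open.
Joint ranges: [-2.58, 2.58], [-0.38, 2.09], [-1.3, 1.39], [0.25, 2.4], [-1.5, 4.64], [0.08, 2.09], [-2.65, 2.65]. Speed limits (rad/s): [2.22, 2.22, 2.79, 2.79, 3.14, 3.14, 3.14].

### API

Orientations are given as a unit quaternion [x, y, z, w].
In Python, from rig import telemetry, vision, order, ctrl gives the robot as it stands.
- The arm moves only by the shell command python3 -m crank 'ROWS' [FORCE]. ROWS is text: rows parted by semicolons, each of 7 numbers parted by spaces: the finger opening in cm, from 0 to 8.54, then the shift along the world's x, y, z in cm, then the turn, a rotation vector about the world's x, y, z in degrees. A call has 1 to 20 rows; each row is the pose to reach, as a shift and turn from the pose commanded when the call began; what a row does not reach only later rows make up. A row lasts 1/12 s, in which the tool goes at most 41.7 mm and 7.16 degrees, less where a joint would pass 70% of its speed; a pose out of reach is approached as far as the arm can. A call with a gripper value outside its range is refused whole. The fingers move at their own pace and stop on an object; FORCE is the grip in N (left out, the last holds). Time passes only in rows, so rows that repeat a pose let the fingers close. It gives the time, the measured TCP pose, the force, the opening and the grip force at its end, in the units of the state.
- telemetry.state(): the state, without advancing time (a new reading comes with each control period).
- vision.grab_frame(name): name is "scene" or "top" or "wrist"; returns (picture, depth): 400x640x3 uint8, red, green, blue; 400x640 float32, m along the optical axis (not along the pixel's ray), 0 where there is no reading.
- vision.calibration(name): a dict with "mtx" (3x3 intrinsics, pixels), "R" (3x3) and "t" (3): a world point X has camera coordinates R X + t. Camera axes: x right, y down, z forward; pixel columns grow to the right and rows downward; lengths in m; the calibration is good to about 2 mm. The wrist camera is an equidistant fisheye: a pixel r from the principal point sees the ray r / f radians off the axis. A picture is of the moment at which its call begins: read the wrist's pose just before it. calibration takes no time and is no camera call; for the wrist camera it gives the pose at the moment of the call.
- order.job_done(): hands the job in; it is judged then, once.
The state is a dict: "time_s": time; "joint_positions": joint angles; "qd": joint speeds; "effort": joint torques, N m; "tool_pos": TCP position; "tool_rot": TCP orientation; "wrist_force": force on the tool from outside, world axes, zero at the start; "torque": the same for the moment, N m; "grip_width": finger opening in m; "gripper_force": force on a finger pad.
Only numpy, scipy, OpenCV 4.12 (cv2) and the standard library are available. Lean on these libraries where they do the work, as an engineer would, in place of code of your own. Each camera call takes 0.05 s, during which the arm holds its last target. There are 200 camera calls.

## Working session

There is one attempt and no reset: what is moved stays moved. The work goes in short steps, Python scripts to look and compute and a shell command to move; the robot and the scene stay as the last step left them, time stands still between calls to the robot, and variables do not carry over. Pictures are saved under pics/ and viewed, at most 10 in all, crops included, and the job is handed in when it is done.

```bash
mkdir -p pics; ls; python3 - <<'E'
from rig import telemetry, vision
import cv2,numpy as np
s=telemetry.state();print({k:np.round(v,3) for k,v in s.items()})
ims={}
for n in("top","scene"):
    c=vision.calibration(n);p,d=vision.grab_frame(n)
    np.savez(f"pics/{n}.npz",p=p,d=d,**c);cv2.imwrite(f"pics/{n}1.png",p[...,::-1]);print(n,c)
E
```

```text
pics
{'time_s': np.float64(0.0), 'joint_positions': array([-1.388,  0.334,  0.04 ,  1.466, -0.013,  1.343, -0.058]), 'qd': array([-0.   ,  0.002,  0.   ,  0.001,  0.001,  0.001, -0.001]), 'effort': array([ 1.0000e-03, -6.5857e+01,  1.3660e+00, -4.0555e+01,  1.7000e-02,
        1.3000e-02, -0.0000e+00]), 'tool_pos': array([0.181, 0.624, 0.23 ]), 'tool_rot': array([ 0.14 ,  0.99 , -0.001, -0.   ]), 'wrist_force': array([ 0.363, -0.535, -0.297]), 'torque': array([-0.007,  0.054,  0.007]), 'gripper_force': np.float64(0.0), 'grip_width': np.float64(0.085)}
top {'mtx': array([[420.34506981,   0.        , 317.19721938],
       [  0.        , 420.34506981, 200.2448633 ],
       [  0.        ,   0.        ,   1.        ]]), 'R': array([[ 0.00838003, -0.99996336, -0.00174939],
       [-0.9884592 , -0.00801897, -0.15127494],
       [ 0.15125537,  0.00299689, -0.98849018]]), 't': array([-0.00393864,  0.51590938,  1.16726875])}
scene {'mtx': array([[482.4980911 ,   0.        , 324.21936953],
       [  0.        , 482.4980911 , 203.3194782 ],
       [  0.        ,   0.        ,   1.        ]]), 'R': array([[-0.88932325, -0.45712549, -0.01185132],
       [-0.20258966,  0.41710183, -0.88599294],
       [ 0.40995316, -0.78553317, -0.46354725]]), 't': array([0.44399033, 0.18736596, 1.26588047])}
```

View pics/top1.png

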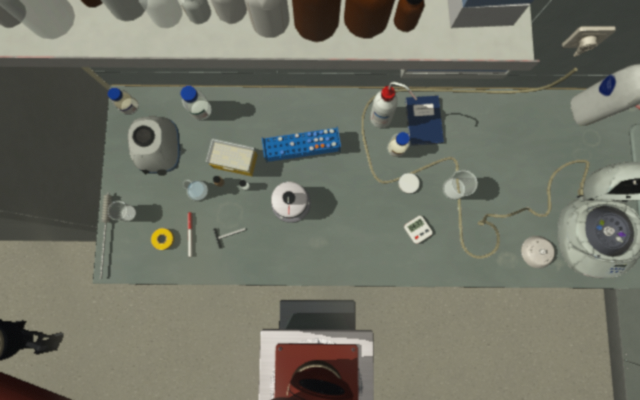

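View pics/scene1.png

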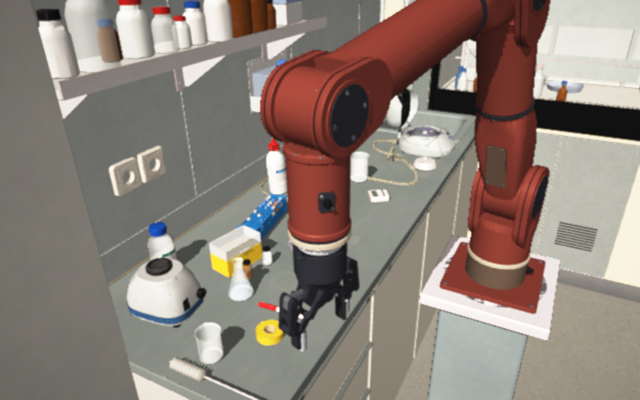

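The top view shows the rotor with its lid and black knob at about (289,200). The flask is at (197,190), the vials at (218,181) and (243,185), and the key at (230,235). The scene view has the rotor hidden behind the arm. Next I'll measure the lid from the top depth.

```bash
python3 - <<'E'
import numpy as np,cv2
z=np.load("pics/top.npz");p,d,K,R,t=[z[k] for k in("p","d","mtx","R","t")]
v,u=np.mgrid[:400,:640]
X=np.stack([(u-K[0,2])/K[0,0]*d,(v-K[1,2])/K[1,1]*d,d],-1)
W=(X-t)@R
sub=np.zeros((400,640),bool);sub[165:235,250:330]=1
for lo,hi,n in((.077,.093,'lid'),(.1,.125,'knob')):
    m=sub&(W[...,2]>lo)&(W[...,2]<hi)&(d>0)
    pts=np.float32(W[m][:,:2]); (c,r)=cv2.minEnclosingCircle(pts)
    print(n,m.sum(),pts.mean(0),c,r,np.median(W[m][:,2]),W[m].min(0),W[m].max(0))
# nearby obstacles
m=(d>0)&(W[...,2]>.03)&(np.hypot(W[...,0]-W[200,289,0],W[...,1]-W[200,289,1])<.25)
n,l,st,c=cv2.connectedComponentsWithStats(m.astype(np.uint8))
for i in range(1,n):
    if st[i,4]>15: print(st[i],W[l==i].mean(0).round(3),W[l==i].max(0).round(3))
cv2.imwrite("pics/crop.png",cv2.resize(p[150:250,170:350,::-1],None,fx=4.4,fy=4.4,interpolation=cv2.INTER_CUBIC))
E
```

```text
lid 768 [0.5112708  0.07738291] (0.5125590562820435, 0.0775129497051239) 0.04962887242436409 0.08142345392039066 [0.46484143 0.03112266 0.07704276] [0.56123093 0.12562535 0.09104468]
knob 125 [0.5126128  0.07803734] (0.5131018161773682, 0.07836552709341049) 0.017293650656938553 0.11122206369024479 [0.49691784 0.06260532 0.10268381] [0.53014647 0.09555196 0.11716446]
[ 162    0  222   70 9801] [0.703 0.068 0.576] [0.753 0.262 0.672]
[ 262  129   79   32 1453] [0.682 0.048 0.052] [0.726 0.162 0.066]
[211 142  45  33 978] [0.63  0.234 0.075] [0.675 0.3   0.087]
[213 176  10   9  71] [0.572 0.288 0.044] [0.586 0.301 0.057]
[240 180   9  10  67] [0.56  0.212 0.045] [0.575 0.223 0.055]
[ 272  182   36   37 1037] [0.51  0.077 0.084] [0.562 0.126 0.117]
```

View pics/crop.png

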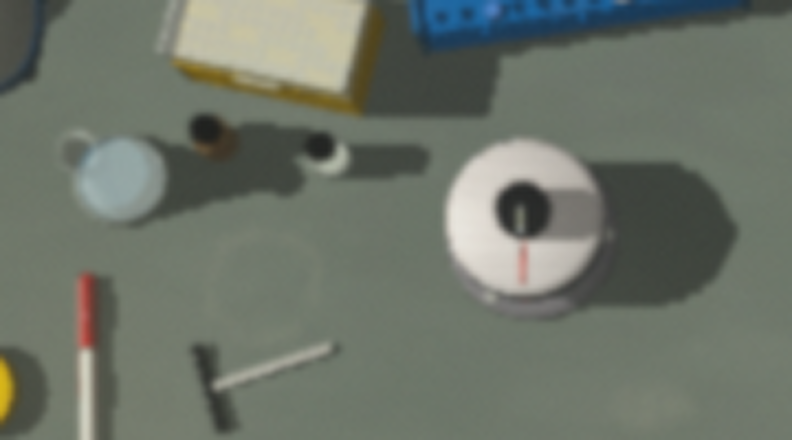

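The enlarged crop shows the index line running from the knob at (522,210) down to (523,285), so along world -x. The lid axis is at about (0.513, 0.078) with the vials well clear. I'll move above it, yawing -65° so the last joint stays mid-range.

```bash
python3 -m crank '8.5 3 -5 0 0 0 -6;8.5 6 -10 0 0 0 -12;8.5 9 -15 0 0 0 -18;8.5 12 -20 0 0 0 -24;8.5 15 -25 0 0 0 -30;8.5 18 -30 0 0 0 -36;8.5 21 -35 0 0 0 -42;8.5 24 -40 0 0 0 -48;8.5 27 -45 0 0 0 -54;8.5 30 -49.5 -1 0 0 -60;8.5 33.2 -54.6 -3 0 0 -65;8.5 33.2 -54.6 -5 0 0 -65;8.5 33.2 -54.6 -5 0 0 -65;8.5 33.2 -54.6 -5 0 0 -65;8.5 33.2 -54.6 -5 0 0 -65;8.5 33.2 -54.6 -5 0 0 -65;8.5 33.2 -54.6 -5 0 0 -65;8.5 33.2 -54.6 -5 0 0 -65;8.5 33.2 -54.6 -5 0 0 -65;8.5 33.2 -54.6 -5 0 0 -65' 20
cat > h.py <<'E'
from rig import telemetry, vision
import cv2,numpy as np
from scipy.spatial.transform import Rotation as Ro
def st():
    s=telemetry.state();R=Ro.from_quat(s["tool_rot"]).as_matrix()
    print("t %.2f"%s["time_s"],"pos",np.round(s["tool_pos"],4),"z",R[:,2].round(3),"y az %.1f"%np.degrees(np.arctan2(R[1,1],R[0,1])),"j",np.round(s["joint_positions"],2),"F",np.round(s["wrist_force"],1),"M",np.round(s["torque"],2),"w %.4f g %.1f"%(s["grip_width"],s["gripper_force"]))
    return s,R
E
python3 - <<'E'
from h import *
st()
c=vision.calibration("wrist");p,d=vision.grab_frame("wrist");np.savez("pics/w.npz",p=p,d=d,**c);cv2.imwrite("pics/w1.png",p[...,::-1]);print(c)
E
```

```text
time_s: 1.77
tool_pos: [0.5123, 0.0798, 0.1814]
tool_rot: [0.65, 0.76, 0.0, -0.0]
wrist_force: [-0.1, -0.0, 0.7]
grip_width: 0.0851
gripper_force: 0.0
t 1.77 pos [0.5123 0.0798 0.1814] z [-0.     0.001 -1.   ] y az 9.0 j [-0.81  0.1   0.61  1.87 -0.06  1.19 -0.02] F [-0.1 -0.   0.7] M [ 0.04  0.03 -0.  ] w 0.0851 g 0.0
{'mtx': array([[309.70691629,   0.        , 316.86583181],
       [  0.        , 309.70691629, 198.29247667],
       [  0.        ,   0.        ,   1.        ]]), 'R': array([[ 9.87832882e-01,  1.55517782e-01, -6.46247919e-04],
       [ 1.48426560e-01, -9.41533297e-01,  3.02464225e-01],
       [ 4.64301013e-02, -2.98880027e-01, -9.53160519e-01]]), 't': array([-0.51794773, -0.02522913,  0.33319186])}
```

View pics/w1.png

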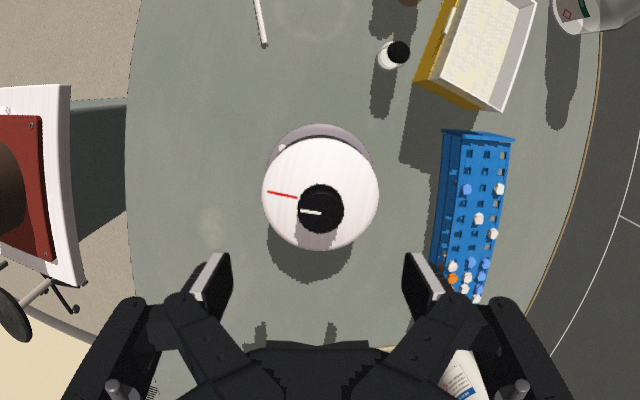

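The wrist view shows the lid centred around (320,192), the knob at (321,209) and the open fingers either side. I'll refine the axis from the wrist depth.

```bash
python3 - <<'E'
import numpy as np,cv2
z=np.load("pics/w.npz");p,d,K,R,t=[z[k] for k in("p","d","mtx","R","t")]
v,u=np.mgrid[:400,:640]
x=(u-K[0,2])/K[0,0];y=(v-K[1,2])/K[1,1];th=np.hypot(x,y)+1e-9
k=np.tan(th)/th
W=(np.stack([x*k*d,y*k*d,d],-1)-t)@R
sub=np.zeros((400,640),bool);sub[120:255,255:385]=1
for lo,hi in((.078,.094),(.106,.12)):
    m=sub&(W[...,2]>lo)&(W[...,2]<hi)&(d>0)
    c,r=cv2.minEnclosingCircle(np.float32(W[m][:,:2]));print(m.sum(),c,r,W[m].mean(0),np.median(W[m][:,2]))
E
```

```text
8320 (0.5144863128662109, 0.08000832796096802) 0.050102971494197845 [0.51324414 0.08569403 0.08326937] 0.0834371640178152
1677 (0.5141624212265015, 0.07967998832464218) 0.017921091988682747 [0.51412172 0.081376   0.11353318] 0.11380735297122643
```

```bash
python3 -m crank '8.5 0.15 -0.05 -2 0 0 0;8.5 0.15 -0.05 -4 0 0 0;8.5 0.15 -0.05 -6 0 0 0;8.5 0.15 -0.05 -7.5 0 0 0;8.5 0.15 -0.05 -8.5 0 0 0;8.5 0.15 -0.05 -9 0 0 0;8.5 0.15 -0.05 -9.1 0 0 0;8.5 0.15 -0.05 -9.1 0 0 0;4.5 0.15 -0.05 -9.1 0 0 0;4.5 0.15 -0.05 -9.1 0 0 0;4.5 0.15 -0.05 -9.1 0 0 0;4.5 0.15 -0.05 -9.1 0 0 0;4.5 0.15 -0.05 -9.1 0 0 0;4.5 0.15 -0.05 -9.1 0 0 0' 20 && python3 -c "from h import *;st()"
```

```text
time_s: 2.98
tool_pos: [0.5143, 0.0778, 0.0905]
tool_rot: [0.65, 0.76, 0.0, 0.0]
wrist_force: [-0.5, 0.2, 0.1]
grip_width: 0.0449
gripper_force: 0.0
t 2.98 pos [0.5143 0.0778 0.0905] z [ 0.  0. -1.] y az 8.8 j [-0.78  0.22  0.61  1.97 -0.15  1.    0.05] F [-0.5  0.2  0.1] M [0.   0.02 0.05] w 0.0449 g 0.0
```

```bash
python3 -m crank '3 0 0 0 0 0 0;3 0 0 0 0 0 0;3 0 0 0 0 0 0;3 0 0 0 0 0 0;3 0 0 0 0 0 0;3 0 0 0 0 0 0' 20 && python3 -c "from h import *;st()"
```

```text
time_s: 3.48
tool_pos: [0.5145, 0.0778, 0.0905]
tool_rot: [0.65, 0.76, 0.0, 0.0]
wrist_force: [0.7, -0.5, 5.0]
grip_width: 0.0343
gripper_force: 19.9
t 3.48 pos [0.5145 0.0778 0.0905] z [ 0.  0. -1.] y az 8.8 j [-0.78  0.22  0.61  1.97 -0.15  1.    0.05] F [ 0.7 -0.5  5. ] M [-0.02  0.11  0.01] w 0.0343 g 19.9
```

The grip is about 1.4 mm off in y, and there is a slight upward push from the finger tips. I'll open a little, recentre, lift 1 mm and regrip.

```bash
python3 -m crank '4.5 0 0 0 0 0 0;4.5 0 0 0 0 0 0;4.5 0 0.13 0.1 0 0 0;4.5 0 0.13 0.1 0 0 0;4.5 0 0.13 0.1 0 0 0;3 0 0.13 0.1 0 0 0;3 0 0.13 0.1 0 0 0;3 0 0.13 0.1 0 0 0;3 0 0.13 0.1 0 0 0;3 0 0.13 0.1 0 0 0;3 0 0.13 0.1 0 0 0;3 0 0.13 0.1 0 0 0' 25 && python3 -c "from h import *;st()"
```

```text
time_s: 4.48
tool_pos: [0.5143, 0.0792, 0.0914]
tool_rot: [0.65, 0.76, 0.0, 0.0]
wrist_force: [-0.3, -0.2, 3.1]
grip_width: 0.034
gripper_force: 24.9
t 4.48 pos [0.5143 0.0792 0.0914] z [ 0.  0. -1.] y az 8.9 j [-0.78  0.22  0.61  1.97 -0.15  1.    0.05] F [-0.3 -0.2  3.1] M [ 0.08 -0.02  0.02] w 0.0340 g 24.9
```

```bash
python3 -m crank '3 0 0 0 0 0 3;3 0 0 0 0 0 6;3 0 0 0 0 0 9;3 0 0 0 0 0 12;3 0 0 0 0 0 12' && python3 - <<'E'
from h import *
st()
p,d=vision.grab_frame("wrist");cv2.imwrite("pics/w2.png",p[100:300,200:440,::-1].repeat(2,0).repeat(2,1))
E
```

```text
time_s: 4.9
tool_pos: [0.5149, 0.0779, 0.0914]
tool_rot: [0.567, 0.824, -0.0, 0.001]
wrist_force: [2.4, -3.5, 0.5]
grip_width: 0.0341
gripper_force: 25.1
t 4.90 pos [0.5149 0.0779 0.0914] z [ 0.001 -0.001 -1.   ] y az 20.9 j [-0.75  0.21  0.58  1.97 -0.14  1.    0.25] F [ 2.4 -3.5  0.5] M [-0.95 -0.61 -0.34] w 0.0341 g 25.1
```

View pics/w2.png

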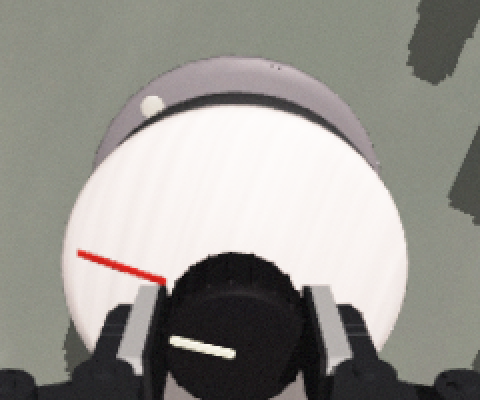

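The lid's red line runs from about (78,253) to (165,282) in the 2x crop, and the fingers hold the knob. I'll compute its world angle.

```bash
cat >> h.py <<'E'
def lineang(zl=.086):
    c=vision.calibration("wrist");p,d=vision.grab_frame("wrist");K,R,t=c["mtx"],c["R"],c["t"]
    P=p.astype(int);m=(P[...,0]>130)&(P[...,0]-P[...,1]>70)&(P[...,0]-P[...,2]>70);m[:140]=0;m[290:]=0;m[:,:220]=0;m[:,420:]=0
    v,u=np.nonzero(m);x=(u-K[0,2])/K[0,0];y=(v-K[1,2])/K[1,1];th=np.hypot(x,y)
    r=np.stack([x*np.tan(th)/th,y*np.tan(th)/th,np.ones_like(x)],1)@R;C=-R.T@t
    W=C+r*((zl-C[2])/r[:,2])[:,None];W=W[:,:2];W=W[np.hypot(*(W-[.514,.079]).T)<.056]
    vx,vy,x0,y0=cv2.fitLine(np.float32(W),cv2.DIST_HUBER,0,.01,.01).ravel()
    a=np.degrees(np.arctan2(vy,vx)); c0=W.mean(0)-[.514,.079]
    if vx*c0[0]+vy*c0[1]<0:a+=180
    print("line n",len(W),"angle %.1f"%(a%360),"radial az %.1f"%(np.degrees(np.arctan2(c0[1],c0[0]))%360), W.mean(0).round(4)); return p
E
python3 -c "
from h import *
lineang();st()"
```

```text
line n 175 angle 180.9 radial az 183.0 [0.4826 0.0773]
t 5.00 pos [0.5149 0.0779 0.0914] z [ 0.001 -0.001 -1.   ] y az 20.7 j [-0.75  0.21  0.58  1.97 -0.14  1.    0.25] F [ 3.3 -5.   0.9] M [-1.13 -0.63 -0.29] w 0.0340 g 25.1
```

CCW is blocked: the line stayed at 181-183° while the tool turned 12° and slipped. Now I'll try CW.

```bash
python3 -m crank '3 0 0 0 0 0 -4;3 0 0 0 0 0 -8;3 0 0 0 0 0 -12;3 0 0 0 0 0 -16;3 0 0 0 0 0 -20;3 0 0 0.03 0 0 -24;3 0 0 0.05 0 0 -28;3 0 0 0.07 0 0 -32;3 0 0 0.08 0 0 -36;3 0 0 0.1 0 0 -40;3 0 0 0.1 0 0 -40' 30 && python3 -c "
from h import *
lineang();st()"
```

```text
time_s: 5.92
tool_pos: [0.514, 0.0787, 0.0922]
tool_rot: [0.816, 0.578, -0.0, 0.0]
wrist_force: [-0.5, -1.9, 1.2]
grip_width: 0.0334
gripper_force: 29.9
line n 171 angle 141.3 radial az 143.0 [0.4883 0.0984]
t 5.97 pos [0.514  0.0788 0.0922] z [-0.001 -0.001 -1.   ] y az -19.2 j [-0.84  0.22  0.68  1.97 -0.16  1.   -0.42] F [-0.2 -2.2  2.2] M [-0.75  0.03  0.01] w 0.0338 g 29.9
```

It turns freely CW (line now at 141-143°), so the thread is left-handed. I'll continue while following the rise.

```bash
python3 -m crank '3 0 0 0.03 0 0 -5;3 0 0 0.06 0 0 -10;3 0 0 0.09 0 0 -15;3 0 0 0.12 0 0 -20;3 0 0 0.14 0 0 -25;3 0 0 0.16 0 0 -30;3 0 0 0.18 0 0 -35;3 0 0 0.2 0 0 -40;3 0 0 0.22 0 0 -45;3 0 0 0.24 0 0 -50;3 0 0 0.26 0 0 -55;3 0 0 0.28 0 0 -60;3 0 0 0.29 0 0 -65;3 0 0 0.3 0 0 -70;3 0 0 0.3 0 0 -75;3 0 0 0.3 0 0 -79;3 0 0 0.3 0 0 -79' 30 && python3 -c "
from h import *
lineang(.09);st()"
```

```text
time_s: 7.38
tool_pos: [0.5136, 0.0798, 0.0949]
tool_rot: [0.997, -0.071, -0.001, -0.0]
wrist_force: [-1.4, 0.5, -2.1]
grip_width: 0.0339
gripper_force: 30.0
line n 159 angle 62.3 radial az 64.0 [0.528  0.1077]
t 7.43 pos [0.5136 0.0797 0.0949] z [-0.001  0.    -1.   ] y az -98.0 j [-1.03  0.26  0.91  1.97 -0.24  1.02 -1.72] F [-1.6  0.3 -2.4] M [0.12 0.15 0.  ] w 0.0338 g 30.0
```

Turned about 119° (past the 103° release). I'll test-lift 1.5 cm.

```bash
python3 -m crank '3 0 0 0 0 0 0;3 0 0 0 0 0 0;3 0 0 0.2 0 0 0;3 0 0 0.5 0 0 0;3 0 0 0.8 0 0 0;3 0 0 1.2 0 0 0;3 0 0 1.5 0 0 0;3 0 0 1.5 0 0 0;3 0 0 1.5 0 0 0' 36 && python3 -c "
from h import *
lineang(.105);st()"
```

```text
time_s: 8.18
tool_pos: [0.5147, 0.0791, 0.1108]
tool_rot: [0.997, -0.071, 0.001, -0.0]
wrist_force: [-0.8, -0.2, -2.6]
grip_width: 0.034
gripper_force: 36.6
line n 162 angle 62.2 radial az 62.3 [0.5289 0.1073]
t 8.23 pos [0.5145 0.0791 0.1105] z [ 0.001  0.    -1.   ] y az -98.1 j [-1.05  0.24  0.92  1.96 -0.22  1.05 -1.74] F [ 0.1 -0.5 -2.8] M [-0.01 -0.01  0.01] w 0.0338 g 36.6
```

It's free, carrying about the lid's weight. I'll lift the rest and settle.

```bash
python3 -m crank '3 0 0 0.4 0 0 0;3 0 0 1.1 0 0 0;3 0 0 2 0 0 0;3 0 0 3 0 0 0;3 0 0 4 0 0 0;3 0 0 5 0 0 0;3 0 0 6 0 0 0;3 0 0 7 0 0 0;3 0 0 7.6 0 0 0;3 0 0 8 0 0 0;3 0 0 8.1 0 0 0;3 0 0 8.1 0 0 0;3 0 0 8.1 0 0 0;3 0 0 8.1 0 0 0;3 0 0 8.1 0 0 0;3 0 0 8.1 0 0 0;3 0 0 8.1 0 0 0;3 0 0 8.1 0 0 0' && python3 - <<'E'
from h import *
st();p=lineang(.186)
c=vision.calibration("top");a,d=vision.grab_frame("top");K,R,t=c["mtx"],c["R"],c["t"]
v,u=np.mgrid[:400,:640];W=(np.stack([(u-K[0,2])/K[0,0]*d,(v-K[1,2])/K[1,1]*d,d],-1)-t)@R
cv2.imwrite("pics/fin.png",np.vstack([p[...,::-1],a[140:300,:,::-1]]))
E
```

```text
time_s: 9.73
tool_pos: [0.5142, 0.0791, 0.1912]
tool_rot: [0.997, -0.071, -0.0, 0.0]
wrist_force: [0.3, 0.3, -2.9]
grip_width: 0.0337
gripper_force: 36.6
t 9.73 pos [0.5142 0.0791 0.1912] z [-0. -0. -1.] y az -98.2 j [-1.12  0.12  0.95  1.87 -0.1   1.21 -1.84] F [ 0.3  0.3 -2.9] M [ 0.04 -0.    0.02] w 0.0337 g 36.6
line n 206 angle 311.9 radial az 40.4 [0.5366 0.0983]
```

View pics/fin.png

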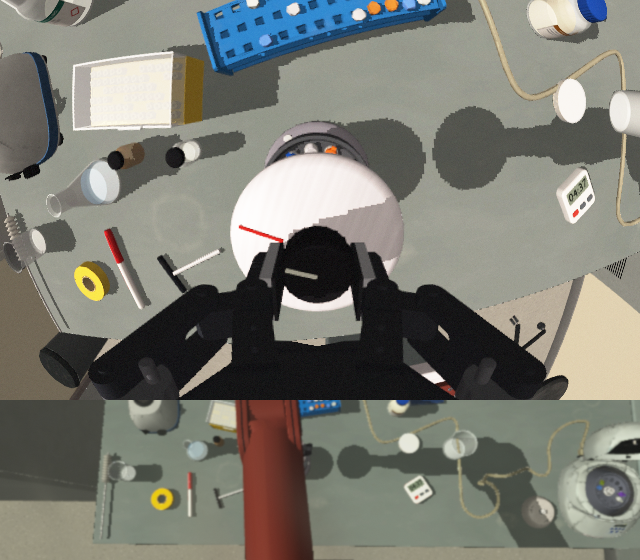

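The lid (centre about (317,230)) hangs above the rotor, with tubes visible below it at (315,150). The flask, vials, key, pen and timer are where they were. I'll check level with a depth plane fit, and hand in only if tilt and height are right.

```bash
python3 - <<'E'
from h import *
from rig import order
c=vision.calibration("wrist");p,d=vision.grab_frame("wrist");K,R,t=c["mtx"],c["R"],c["t"]
v,u=np.mgrid[:400,:640];x=(u-K[0,2])/K[0,0];y=(v-K[1,2])/K[1,1];th=np.hypot(x,y)+1e-9;k=np.tan(th)/th
W=(np.stack([x*k*d,y*k*d,d],-1)-t)@R
m=np.zeros((400,640),bool);m[160:300,235:400]=1;m&=(d>0)&(abs(W[...,2]-.184)<.012)&(p.min(-1)>120)
P=W[m];co=np.linalg.lstsq(np.c_[P[:,:2]-[.514,.079],np.ones(len(P))],P[:,2],rcond=None)[0]
tilt=np.degrees(np.hypot(*co[:2]));print(len(P),"tilt deg",tilt,"top z",co[2])
if tilt<3 and abs(co[2]-.186)<.008: print(order.job_done())
st()
E
```

```text
12575 tilt deg 1.4736807858554342 top z 0.18389869715437382
the job is handed in; nothing more can be done
None
the job is handed in; nothing more can be done
```

The lid has a left-handed screw: I unscrewed it clockwise, lifted it off, and handed the job in still holding it about 10 cm above its seat, within about 1.5° of level, gripped at about 37 N with nothing else disturbed.

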